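Lock the cover of a UV light box

TASK

Lock the cover of the UV light box so that its lamps can be switched on: with a fingertip, turn the slotted steel locking disc until its slot lines up with the bolt, then push the bolt through the disc and the cover's lug until it is fully home in the interlock switch. Push gently: do not pinch or force the disc's studs or the bolt's knob, and do not lift the cover. Leave the bottle, tip box, tube and marker where they are.

Things in the scene. Friction and masses are not known exactly. Their poses are not given: they have to be found in the camera images.
- case: UV light box, a cream case 300 x 370 mm (its x, y), fixed. Origin under its centre at bench height; +x points to its hinge side, away from the robot; flat grey deck 90 mm up. Bolt, disc, lug and switch lie in a row on the deck at x = -103 mm, in this order towards +y. All parts on the deck except the two studs and the knob are lower than 23 mm above it
- disc (a joint): Turn of the slotted disc about its upright axis, rad, positive anticlockwise from above. The slot is in line with the bolt at 0 and equally at 3.14 (at 0 stud_a is on the case's +x side). Starts between 0.5 and 2.64, turns either way past both; friction about 0.05 N m; stays where left. Out of line it stops the bolt; the last 0.1 rad the bolt's tapered nose draws into line by itself
- disc_centre (a point): Centre of the locking disc's top face, on its axis, 16 mm above the deck, at x -103, y +30 mm of the case. Steel disc 64 mm across, cut right across its top by a slot 15 mm wide with flared mouths, which runs along this frame's y axis
- studs: The two upright thumb studs on the disc, one on each side of the slot; turns with the disc. Origin on the disc's axis at deck height; its y axis is along the slot
- stud_a (a point): Centre of the top of the stud on the disc's +x side: a steel pin 10 mm in diameter, 22 mm from the disc's axis, standing from 16 to 44 mm above the deck
- stud_b (a point): The same for the other stud, on the disc's -x side
- bolt (a joint): Travel of the bolt along the case's +y, m: 0 drawn back, 0.115 fully home (hard stop), its nose then in the black interlock switch (case y 87 to 127 mm, 22 mm high). Starts between 0 and 0.012, nose just short of the disc; slides in its open-topped rail (case y -162 to -10 mm, 15 mm high) with about 3 N of friction and stays where left
- knob: The bolt's knob, fixed on the bolt near its rear end: an upright steel cylinder 16 mm in diameter, from 19 to 44 mm above the deck. Origin on its axis at deck height; its +y is the way to push. The bolt is a flat steel bar 12 mm wide, 8 mm high (4 to 12 mm above the deck), 130 mm long; its tapered nose is 110 mm ahead of the knob's axis
- knob_top (a point): Centre of the top of the knob, 44 mm above the deck
- cover (a joint): Opening of the clear hinged cover in its aluminium frame, rad: 0 shut on the deck, kept so by its weight (260 mm wide, 200 mm deep, 12 mm high, 16 mm at its finger lip). Its lug, which the bolt enters, stands out from the front edge at case y 68 to 82 mm, 18 mm high
- bottle: Loose capped amber bottle 60 mm in diameter, 125 mm high, on the bench; origin under its centre
- tip_box: Loose pipette tip box with clear lid, 120 x 84 x 63 mm, on the bench; origin under its centre
- tube: Loose capped sample tube in a white stand, 70 x 70 mm foot, 118 mm high, on the bench; origin under its centre
- marker: Loose marker pen, about 135 x 13 x 13 mm, lying on the deck of the light box beside the cover on the right (-y); origin under it; lies along its x axis

How it is judged:
By the outcome, as a careful person would: the job done as asked, in the order asked, and still so for the second after the job is handed in, with the robot touching nothing.
It also fails if it takes over 42 s, if anything falls off the work surface, if the arm or the gripper's body presses on something with over 40 N, if the wrist force passes 120 N, or if a joint passes its speed limit or range.

ROBOT

A 6-joint arm with a two-finger parallel gripper is mounted at the origin on the work surface. World frame = base frame: x ahead of the robot, y to its left, z up, the work surface at z = 0. Lengths are in m, angles in rad, forces in N, time in s.
With the tool pointing down it reaches from about 0.3 to 0.875 m from the base axis. Payload 6.4 kg.
Tool frame: the origin (TCP) lies midway between the tips of the shut fingers; the grasp point (between the pads) lies 19 mm behind it; z points along the fingers, y is the line along which they close (so a half turn about z gives the same grasp; the last joint's range is limited). The gripper opens to 85 mm and grips with 20 to 120 N. Pads are 22 mm wide; open, the fingers measure 114 mm over their backs; the gripper's body (76 mm by 85 mm) begins 54 mm behind the grasp point. The pads swing forward as they close: fully open they stand 13 mm farther back than shut.
Start: joints at [-1.346, 0.181, 1.607, -0, 1.354, -0.206], TCP at [0.24, -0.522, 0.231] pointing down, gripper open.
Joint ranges: [-2.99, 2.99], [-0.89, 2.07], [0.3, 2.58], [-1.14, 4.28], [0, 2.63], [-3.12, 3.12]. Speed limits (rad/s): [2.57, 2.57, 3.01, 3.14, 3.14, 3.14].

INTERFACE

Orientations are given as a unit quaternion [w, x, y, z].
In Python, from bench import ctrl gives the robot as it stands.
- The arm moves only by the tool send_rows, never from a script. Its argument "motion" is a list of rows, each a list of 7 numbers: the turn, a rotation vector about the tool's x, y, z in degrees, then the shift along the tool's x, y, z in mm, then the closure, from -1 (fully open) to 1 (shut). In form: [[rx, ry, rz, tx, ty, tz, grip], ...]. A call has exactly 10 rows; each row shifts and turns the commanded pose from where the row before left it, along the tool's axes as they then stand; what a row does not reach is not made up. A row lasts 1/10 s, in which the tool goes at most 50 mm and 8.59 degrees, less where a joint would pass 70% of its speed; a pose out of reach is approached as far as the arm can. A call is refused whole if a number of a shift passes 50 or a number of a turn 8.59, either way. A call with a gripper value outside its range is refused whole. The fingers move at their own pace and stop on an object; the grip force is fixed at half the most. Time passes only in rows, so rows that do not move let the fingers close, or fill a call up. It gives the time, the measured TCP pose, the force, the opening and the grip force at its end, in the units of the state.
- ctrl.get_obs(): the state, without advancing time (a new reading comes with each control period).
- ctrl.camera(name): name is "scene" or "side" or "wrist"; returns a dict with "color" (480x640x3 uint8, red, green, blue), "z_map" (480x640 float32, m along the optical axis (not along the pixel's ray), 0 where there is no reading), "mtx" (3x3 intrinsics, pixels), "extrinsics" (4x4, takes a point from camera to world coordinates); the wrist camera has in their place "hand_eye" (4x4, takes a point from camera to tool coordinates, whose origin is the TCP and whose axes are the flange's). Camera axes: x right, y down, z forward; pixel columns grow to the right and rows downward; lengths in m; the calibration is good to about 2 mm. A picture is of the moment at which its call begins: read the wrist's pose just before it.
- ctrl.hand_in(): hands the job in; it is judged then, once.
The state is a dict: "time_s": time; "q": joint angles; "dq": joint speeds; "joint_efforts": joint torques, N m; "eef_pos": TCP position; "eef_rot": TCP orientation; "wrist_force": force on the tool from outside, world axes, zero at the start; "torque": the same for the moment, N m; "opening": opening from 0.0 (shut) to 1.0 (fully open); "grasp_force": force on a finger pad.
Only numpy, scipy, OpenCV 4.12 (cv2) and the standard library are available. Lean on these libraries where they do the work, as an engineer would, in place of code of your own. Each camera call takes 0.05 s, during which the arm holds its last target. There are 200 camera calls.

## Working session

There is one attempt and no reset: what is moved stays moved. The work goes in short steps, Python scripts to look and compute and a tool call to move; the robot and the scene stay as the last step left them, time stands still between calls to the robot, and variables do not carry over. Pictures are saved under pics/ and viewed, at most 10 in all, crops included, and the job is handed in when it is done.

Besides the shell and the picture viewer there is one more tool, called after "Call:" as a command line: name --pt "numbers of a row" for each row, then --argument value for the rest. send_rows: Moves the arm, as the interface text tells. Its arguments: {"type":"object","properties":{"motion":{"type":"array","items":{"type":"array","items":{"type":"number"}}}},"required":["motion"]}

```bash
mkdir -p pics; cat > h.py <<'E'
import numpy as np, cv2
from bench import ctrl
from scipy.spatial.transform import Rotation as R
def cam(n):
    o=ctrl.get_obs(); c=ctrl.camera(n)
    if n=="wrist":
        T=np.eye(4); q=o["eef_rot"]; T[:3,:3]=R.from_quat([q[1],q[2],q[3],q[0]]).as_matrix(); T[:3,3]=o["eef_pos"]
        c["T"]=T@np.array(c["hand_eye"])
    else: c["T"]=np.array(c["extrinsics"])
    return c
def pts(c):
    K=np.array(c["mtx"]);z=c["z_map"];v,u=np.mgrid[:480,:640]
    P=np.stack([(u-K[0,2])/K[0,0]*z,(v-K[1,2])/K[1,1]*z,z],-1)
    return P@c["T"][:3,:3].T+c["T"][:3,3]
def ray(c,u,v,h):
    K=np.array(c["mtx"]);d=c["T"][:3,:3]@np.array([(u-K[0,2])/K[0,0],(v-K[1,2])/K[1,1],1]);o=c["T"][:3,3]
    return o+d*(h-o[2])/d[2]
def save(c,f): cv2.imwrite("pics/"+f,c["color"][:,:,::-1])
E
python3 - <<'E'
from h import *
o=ctrl.get_obs();print({k:np.round(v,3) for k,v in o.items()})
for n in("scene","side"):
    c=cam(n);save(c,n+"1.png");np.savez(n+"1.npz",**{k:np.array(v) for k,v in c.items()});print(n,c["T"].round(3).tolist(),np.array(c["mtx"]).round(1).tolist())
E
```

```text
{'time_s': np.float64(0.0), 'q': array([-1.346,  0.182,  1.608,  0.   ,  1.354, -0.206]), 'dq': array([-0.001, -0.   ,  0.002, -0.   , -0.003,  0.001]), 'joint_efforts': array([-2.0000e-03, -4.4488e+01, -3.5134e+01, -0.0000e+00,  9.0000e-03,
        0.0000e+00]), 'eef_pos': array([ 0.24 , -0.522,  0.23 ]), 'eef_rot': array([-0.001,  0.977,  0.214, -0.   ]), 'wrist_force': array([-0.1  ,  0.799, -0.27 ]), 'torque': array([0.014, 0.026, 0.045]), 'grasp_force': np.float64(0.0), 'opening': np.float64(0.999)}
scene [[0.663, 0.478, -0.576, 1.039], [0.748, -0.442, 0.495, -0.36], [-0.019, -0.759, -0.651, 0.615], [0.0, 0.0, 0.0, 1.0]] [[434.6, 0.0, 314.2], [0.0, 434.6, 242.0], [0.0, 0.0, 1.0]]
side [[-0.956, -0.172, 0.239, 0.34], [-0.294, 0.507, -0.81, 0.93], [0.018, -0.845, -0.535, 0.708], [0.0, 0.0, 0.0, 1.0]] [[616.1, 0.0, 328.5], [0.0, 616.1, 248.1], [0.0, 0.0, 1.0]]
```

View pics/scene1.png

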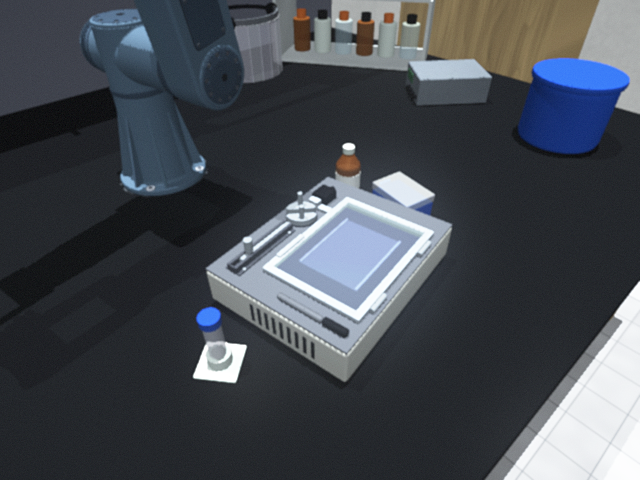

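View pics/side1.png

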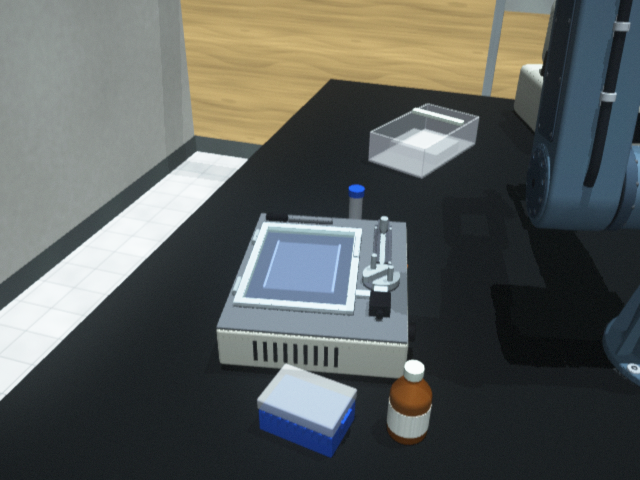

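Scene view: the case deck corners lie near (208,270), (340,182), (451,232) and (347,362), with the knob at (248,243) and the disc at (302,212). Side view: the knob is at (384,222) and the disc at (381,277), with studs near (374,258) and (390,268).

```bash
python3 - <<'E'
from h import *
A=[]
for n in("scene","side"):
    c=dict(np.load(n+"1.npz"));P=pts(c);m=(c["z_map"]>0)&(abs(P[...,2]-.09)<.006)&(P[...,0]>.2)&(P[...,0]<.9)&(abs(P[...,1])<.6)
    k,l,s,_=cv2.connectedComponentsWithStats(m.astype(np.uint8));i=1+s[1:,4].argmax();Q=P[l==i]
    r=cv2.minAreaRect((Q[:,:2]*1000).astype(np.float32));print(n,r,cv2.boxPoints(r).round(),np.median(Q[:,2]))
c=dict(np.load("scene1.npz"));print([ray(c,*p).round(3) for p in((208,268,.09),(340,182,.09),(451,232,.09),(347,362,.09),(248,239,.134),(302,212,.106))])
c=dict(np.load("side1.npz"));print([ray(c,*p).round(3) for p in((408,222,.09),(409,333,.09),(218,332,.09),(384,219,.134),(374,256,.134),(390,267,.134),(381,277,.106))])
E
```

```text
scene ((606.2720947265625, 61.83738708496094), (298.9465637207031, 371.2115173339844), 11.356497764587402) [[ 423.  214.]
 [ 496. -150.]
 [ 789.  -91.]
 [ 716.  273.]] 0.09043552279542172
side ((606.2428588867188, 60.52775573730469), (297.3993225097656, 374.0276794433594), 11.404237747192383) [[ 424.  214.]
 [ 497. -152.]
 [ 789.  -93.]
 [ 715.  273.]] 0.08961761658123168
[array([ 0.501, -0.144,  0.09 ]), array([0.461, 0.216, 0.09 ]), array([0.728, 0.248, 0.09 ]), array([ 0.799, -0.099,  0.09 ]), array([ 0.53 , -0.073,  0.134]), array([0.505, 0.069, 0.106])]
[array([ 0.493, -0.152,  0.09 ]), array([0.426, 0.188, 0.09 ]), array([0.706, 0.279, 0.09 ]), array([ 0.527, -0.071,  0.134]), array([0.515, 0.06 , 0.134]), array([0.482, 0.084, 0.134]), array([0.497, 0.077, 0.106])]
```

Call:
send_rows --pt "0 0 -7.67 0 0 -5 1" --pt "0 0 -7.67 0 0 -5 1" --pt "0 0 -7.67 0 0 -5 1" --pt "0 0 -7.67 0 0 -5 1" --pt "0 0 -7.67 0 0 -5 1" --pt "0 0 -7.67 0 0 -5 1" --pt "0 0 -7.67 0 0 -5 1" --pt "0 0 -7.67 0 0 -5 1" --pt "0 0 -7.67 0 0 -5 1" --pt "0 0 -7.67 0 0 -5 1"

```text
time_s: 1.1
eef_pos: [0.2401, -0.5221, 0.2809]
eef_rot: [-0.0, 0.631, 0.775, 0.0]
wrist_force: [0.8, -0.1, 0.2]
opening: 0.001
grasp_force: 0.0
```

```bash
cat >> h.py <<'E'
C0=np.array([.6063,.0611]);YAW=np.radians(11.38)
Rc=np.array([[np.cos(YAW),-np.sin(YAW)],[np.sin(YAW),np.cos(YAW)]])
def case(p): p=np.asarray(p,float); return np.r_[Rc.T@(p[:2]-C0)*1000,(p[2]-.09)*1000].round(1)   # mm, z above deck
def tcp():
    o=ctrl.get_obs();q=o["eef_rot"];M=R.from_quat([q[1],q[2],q[3],q[0]]).as_matrix()
    print("t",round(float(o["time_s"]),2),"tcp case",case(o["eef_pos"]),"toolx yaw-case",np.degrees(np.arctan2(M[1,0],M[0,0])-YAW).round(2),"z",M[:,2].round(3),"F",np.round(o["wrist_force"],1),"open",round(float(o["opening"]),3),"q",np.round(o["q"],2));return o
E
python3 -c "
from h import *
tcp();print(ctrl.camera('wrist')['hand_eye'])"
```

```text
t 1.1 tcp case [-474.1 -499.5  190.9] toolx yaw-case 90.32 z [-0.     0.001 -1.   ] F [ 0.8 -0.1  0.2] open 0.001 q [-1.35  0.14  1.55  0.    1.45 -1.55]
[[-6.63636740e-04 -9.55013480e-01 -2.96561652e-01  7.59128119e-02]
 [ 9.99999744e-01 -7.13288775e-04  5.92248668e-05 -6.12925357e-04]
 [-2.68094644e-04 -2.96561537e-01  9.55013708e-01 -1.42727248e-01]
 [ 0.00000000e+00  0.00000000e+00  0.00000000e+00  1.00000000e+00]]
```

Call:
send_rows --pt "0 0 0 20 18 0 1" --pt "0 0 0 28 25 0 1" --pt "0 0 0 28 25 0 1" --pt "0 0 0 28 25 0 1" --pt "0 0 0 28 25 0 1" --pt "0 0 0 28 25 0 1" --pt "0 0 0 28 25 0 1" --pt "0 0 0 28 25 0 1" --pt "0 0 0 28 25 0 1" --pt "0 0 0 28 25 0 1"

```text
time_s: 2.15
eef_pos: [0.4251, -0.2063, 0.281]
eef_rot: [-0.0, 0.635, 0.773, 0.0]
wrist_force: [0.5, -0.6, -0.4]
opening: 0.002
grasp_force: 0.0
```

Call:
send_rows --pt "0 0 0 28 25 0 1" --pt "0 0 0 28 25 0 1" --pt "0 0 0 28 25 0 1" --pt "0 0 0 28 25 0 1" --pt "0 0 0 28 25 0 1" --pt "0 0 0 28 25 0 1" --pt "0 0 0 28 25 0 1" --pt "0 0 0 12 16 0 1" --pt "0 0 0 0 0 0 1" --pt "0 0 0 0 0 0 1"

```text
time_s: 3.15
eef_pos: [0.5704, 0.0338, 0.2806]
eef_rot: [-0.001, 0.634, 0.774, -0.001]
wrist_force: [0.1, -0.6, 0.1]
opening: -0.0
grasp_force: 0.0
```

```bash
python3 - <<'E'
from h import *
tcp();c=cam("wrist");save(c,"w1.png");np.savez("w1.npz",**{k:np.array(v) for k,v in c.items()})
E
```

```text
t 3.15 tcp case [-40.6 -19.7 190.6] toolx yaw-case 89.97 z [-0.002 -0.    -1.   ] F [ 0.1 -0.6  0.1] open -0.0 q [-0.15  0.14  1.56 -0.    1.45 -0.35]
```

View pics/w1.png

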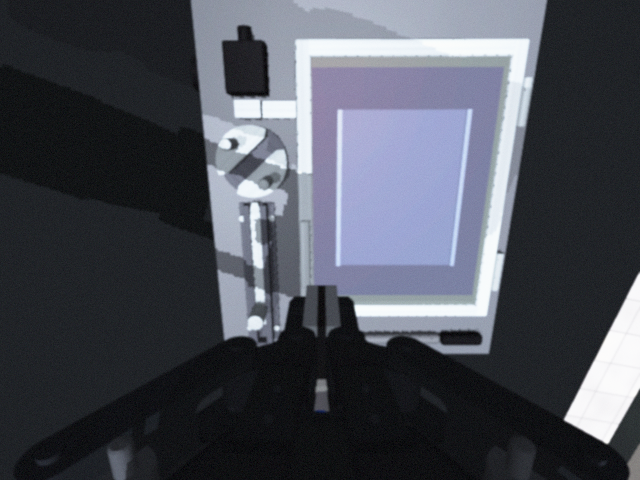

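The wrist view shows the disc at (252,162), its slot running lower left to upper right, the studs at about (227,143) and (267,183), the knob top at about (255,322), and the shut fingertip at (321,290).

```bash
python3 - <<'E'
from h import *
c=dict(np.load("w1.npz"));P=pts(c);K=c["mtx"];print(K.round(0).tolist())
Q=np.stack([*( (P[...,:2]-C0)@Rc ).transpose(2,0,1)*1000,(P[...,2]-.09)*1000],-1)
m=(c["z_map"]>0)&(Q[...,2]>36)&(Q[...,2]<52)&(Q[...,0]<-50)&(Q[...,0]>-150)&(abs(Q[...,1])<170)
k,l,s,_=cv2.connectedComponentsWithStats(m.astype(np.uint8))
for i in range(1,k):
    if s[i,4]>4:
        T=l==i;v,u=np.nonzero(T);print(s[i],Q[T].mean(0).round(1),Q[T].min(0).round(0),Q[T].max(0).round(0),"ray",case(ray(c,u.mean(),v.mean(),.134)))
# fingertips
m=(c["z_map"]>0)&(c["z_map"]<.25);print("tip",Q[m][:,2].min().round(1))
for h in(190,200,210,220,240):
    g=m&(abs(Q[...,2]-h)<5)&(abs(Q[...,0]+40)<60)
    if g.any(): print(h,Q[g].min(0).round(0),Q[g].max(0).round(0))
for uv in((227,143),(267,183),(255,322)): print(uv,case(ray(c,*uv,.134)),Q[uv[1],uv[0]].round(1))
cv2.imwrite("pics/w1c.png",cv2.resize(c["color"][110:350,200:360,::-1],None,fx=2.5,fy=2.5,interpolation=2))
E
```

```text
[[345.0, 0.0, 321.0], [0.0, 345.0, 238.0], [0.0, 0.0, 1.0]]
[220 138  14  13 139] [-118.3   46.    43.2] [-124.   41.   37.] [-114.   51.   46.] ray [-118.1   46.    44. ]
[258 178  13  12 123] [-89.2  13.7  43.2] [-94.   9.  36.] [-85.  18.  46.] ray [-89.1  13.8  44. ]
[248 312  17  18 243] [-103.5 -116.3   42.8] [-111. -125.   36.] [ -96. -109.   46.] ray [-103.3 -115.7   44. ]
tip 193.5
190 [-47.  -9. 194.] [-35.  -8. 195.]
200 [-55. -13. 195.] [-28.  -8. 205.]
210 [-55. -13. 205.] [-28.  -8. 215.]
220 [-55. -14. 215.] [-27.  -7. 225.]
240 [-78. -32. 235.] [ -4.  -5. 245.]
(227, 143) [-117.5   46.6   44. ] [-117.5   46.6   43.9]
(267, 183) [-86.6  14.3  44. ] [-86.6  14.3  44.1]
(255, 322) [-104.3 -117.4   44. ] [-104.2 -117.    44.7]
```

View pics/w1c.png

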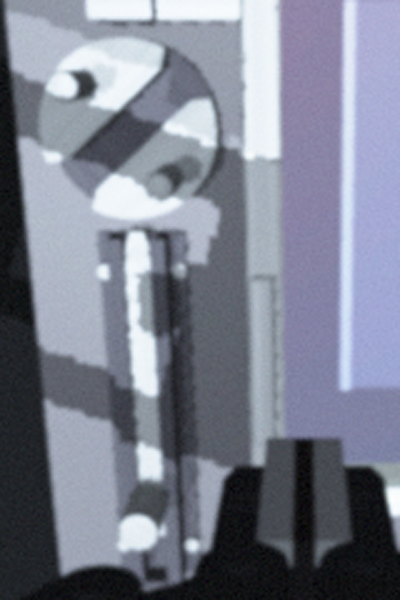

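The crop confirms two studs, with the slot about 48° off the bolt line. The stud midpoint fits the disc centre within 1 mm and their spacing is 43 mm, so I'll turn the disc anticlockwise by pushing the +x stud towards +y.

Call:
send_rows --pt "0 0 0 0 -15 0 1" --pt "0 0 0 0 -25 10 1" --pt "0 0 0 0 0 30 1" --pt "0 0 0 0 0 30 1" --pt "0 0 0 0 0 30 1" --pt "0 0 0 0 0 25 1" --pt "0 0 0 0 0 20 1" --pt "0 0 0 0 0 12 1" --pt "0 0 0 0 0 7 1" --pt "0 0 0 0 0 0 1"

```text
time_s: 4.2
eef_pos: [0.5312, 0.0254, 0.1169]
eef_rot: [-0.0, 0.634, 0.773, -0.0]
wrist_force: [0.6, -0.3, -0.0]
opening: -0.003
grasp_force: 0.0
```

```bash
python3 -c "
from h import *
tcp()"
```

```text
t 4.2 tcp case [-80.7 -20.2  26.9] toolx yaw-case 89.94 z [-0.001  0.    -1.   ] F [ 0.6 -0.3 -0. ] open -0.003 q [-0.18  0.22  1.81 -0.    1.11 -0.37]
```

Call:
send_rows --pt "0 0 0 4 0 0 1" --pt "0 0 0 4 0 0 1" --pt "0 0 0 4 0 0 1" --pt "0 0 0 4 0 0 1" --pt "0 0 0 4 0 0 1" --pt "0 0 0 4 0 0 1" --pt "0 0 0 4 0 0 1" --pt "0 0 0 3 0 0 1" --pt "0 0 0 3 0 0 1" --pt "0 0 0 0 0 0 1"

```text
time_s: 5.2
eef_pos: [0.5322, 0.0577, 0.1189]
eef_rot: [0.007, 0.634, 0.773, 0.004]
wrist_force: [25.8, -5.5, -17.9]
opening: -0.003
grasp_force: 12.7
```

```bash
cat >> h.py <<'E'
def tops(c):
    P=pts(c);Q=np.stack([*((P[...,:2]-C0)@Rc).transpose(2,0,1)*1000,(P[...,2]-.09)*1000],-1)
    m=(c["z_map"]>0)&(Q[...,2]>36)&(Q[...,2]<50)&(Q[...,0]<-60)&(Q[...,0]>-150)&(abs(Q[...,1])<170)
    k,l,s,_=cv2.connectedComponentsWithStats(m.astype(np.uint8))
    for i in range(1,k):
        if s[i,4]>15:
            v,u=np.nonzero(l==i);print(s[i],"ray",case(ray(c,u.mean(),v.mean(),.134)),"mean",Q[l==i].mean(0).round(1))
E
python3 -c "
from h import *
tcp()
for n in ('wrist','side','scene'):
  c=cam(n);print(n);tops(c);save(c,n+'2.png')"
```

```text
t 5.2 tcp case [-73.3  11.3  28.9] toolx yaw-case 89.93 z [ 0.017 -0.003 -1.   ] F [ 25.8  -5.5 -17.9] open -0.003 q [-0.11  0.21  1.81 -0.    1.1  -0.31]
wrist
[179 250  31  29 637] ray [-124.4   37.2   44. ] mean [-124.9   36.6   42.6]
[ 287  275   69   39 1414] ray [-76.8  22.5  44. ] mean [-76.8  22.3  43.6]
side
[357 252  16  12 125] ray [-74.1  23.1  44. ] mean [-74.   21.3  42.8]
[392 263   6   7  35] ray [-124.3   41.7   44. ] mean [-124.5   37.7   41.3]
scene
[292 194   5   6  23] ray [-118.7   30.3   44. ] mean [-121.8   34.    40.7]
[300 206  13  10  64] ray [-69.3   3.1  44. ] mean [-70.2   4.2  42.9]
[243 236  10  10  68] ray [ -99.3 -120.    44. ] mean [-100.6 -118.8   42.6]
```

View pics/wrist2.png

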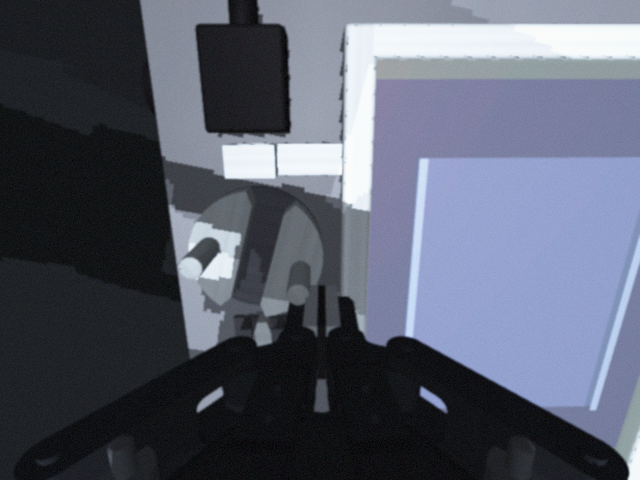

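The wrist view shows the disc turned but still about 19° short. The narrow fingertip has slid off the stud's +x side (stud top at (298,293), finger edge at (290,310)). I'll back off, centre on the stud and push again.

Call:
send_rows --pt "0 0 0 -4 0 0 1" --pt "0 0 0 -5 0 0 1" --pt "0 0 0 -5 0 0 1" --pt "0 0 0 0 -2 0 1" --pt "0 0 0 0 0 0 1" --pt "0 0 0 0 0 0 1" --pt "0 0 0 0 0 0 1" --pt "0 0 0 0 0 0 1" --pt "0 0 0 0 0 0 1" --pt "0 0 0 0 0 0 1"

```text
time_s: 6.35
eef_pos: [0.5265, 0.0444, 0.1177]
eef_rot: [0.001, 0.633, 0.774, 0.0]
wrist_force: [3.5, -5.1, -1.4]
opening: -0.0
grasp_force: 2.7
```

```bash
python3 -c "
from h import *
tcp()
for n in ('wrist','side'):
  c=cam(n);print(n);tops(c);save(c,n+'3.png')
c=cam('wrist');P=pts(c);Q=np.stack([*((P[...,:2]-C0)@Rc).transpose(2,0,1)*1000,(P[...,2]-.09)*1000],-1)
for h in (30,34,38,42,48,54,60):
  g=(abs(Q[...,2]-h)<2)&(c['z_map']>0)&(c['z_map']<.2)&(abs(Q[...,0]+83)<18)&(Q[...,1]<16)
  if g.any():print(h,g.sum(),Q[g].min(0).round(1),Q[g].max(0).round(1))
"
```

```text
t 6.35 tcp case [-81.5  -0.6  27.7] toolx yaw-case 90.01 z [ 0.002 -0.002 -1.   ] F [ 3.5 -5.1 -1.4] open -0.0 q [-0.14  0.21  1.82 -0.    1.11 -0.34]
wrist
[205 202  30  29 643] ray [-120.5   44.5   44. ] mean [-120.8   44.2   42.9]
[ 287  268   69   48 1494] ray [-84.   11.9  44. ] mean [-84.   11.6  43.4]
side
[362 249  16  13 128] ray [-82.1  12.2  44. ] mean [-82.1  10.7  43. ]
[389 265   6   7  36] ray [-119.9   49.4   44. ] mean [-120.1   44.7   40.8]
30 8 [-83.1  10.   30. ] [-76.9  15.9  32. ]
34 106 [-93.9   6.1  32.1] [-70.6  15.9  36. ]
38 215 [-95.3   5.8  36. ] [-68.8  15.8  40. ]
42 364 [-95.6   5.7  40. ] [-68.5  16.   44. ]
48 325 [-95.6   5.7  46. ] [-68.5  11.4  50. ]
54 368 [-95.6   5.9  52. ] [-68.6  11.5  56. ]
60 260 [-95.5   6.1  58. ] [-68.7  11.7  62. ]
```

```bash
python3 -c "
import cv2
a=cv2.imread('pics/wrist3.png')[180:380,180:420];b=cv2.imread('pics/side3.png')[210:310,310:430]
a=cv2.resize(a,(480,400),interpolation=2);b=cv2.resize(b,(480,400),interpolation=2)
cv2.imwrite('pics/c3.png',cv2.convertScaleAbs(cv2.vconcat([a[:290],b[:300]]),alpha=1.6,beta=20))"
```

```text
(no output)
```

View pics/c3.png

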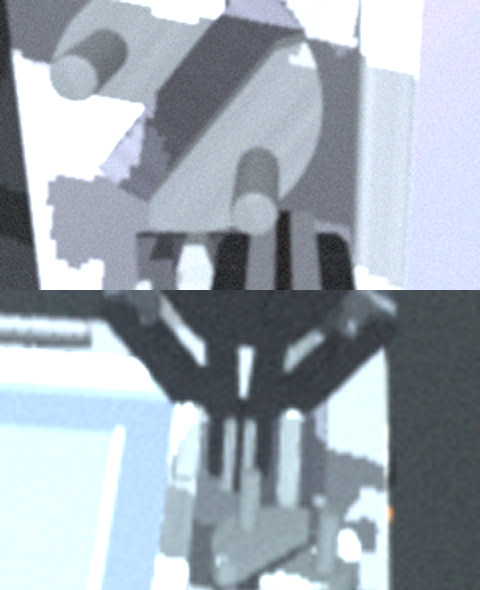

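The crops show the stud just ahead of the left pad, with the finger off its centre. The finger's sideways spring-back turned the disc back to about 40° short. I'll back clear, centre on x = -85 and push straight.

Call:
send_rows --pt "0 0 0 -5 0 0 1" --pt "0 0 0 -7 0 0 1" --pt "0 0 0 0 -2.5 0 1" --pt "0 0 0 0 0 0 1" --pt "0 0 0 0 0 0 1" --pt "0 0 0 2 0 0 1" --pt "0 0 0 2 0 0 1" --pt "0 0 0 2 0 0 1" --pt "0 0 0 2 0 0 1" --pt "0 0 0 2 0 0 1"

```text
time_s: 7.5
eef_pos: [0.5236, 0.0428, 0.1173]
eef_rot: [-0.0, 0.633, 0.774, -0.0]
wrist_force: [0.5, 0.0, 0.5]
opening: 0.004
grasp_force: 0.0
```

```bash
python3 -c "
from h import *
tcp()
for n in ('wrist','side'):
  c=cam(n);print(n);tops(c)
"
```

```text
t 7.5 tcp case [-84.6  -1.6  27.3] toolx yaw-case 90.01 z [-0. -0. -1.] F [0.5 0.  0.5] open 0.004 q [-0.14  0.21  1.83 -0.    1.11 -0.34]
wrist
[212 201  30  28 640] ray [-120.6   44.4   44. ] mean [-120.8   44.2   43. ]
[ 287  267   69   49 1504] ray [-85.9  11.3  44. ] mean [-85.9  11.   43.3]
side
[363 249  17  13 122] ray [-84.3  10.7  44. ] mean [-84.3   9.4  43.2]
[389 265   6   7  35] ray [-119.8   49.2   44. ] mean [-119.9   44.3   40.7]
```

Call:
send_rows --pt "0 0 0 2 0 0 1" --pt "0 0 0 2 0 0 1" --pt "0 0 0 2 0 0 1" --pt "0 0 0 2 0 0 1" --pt "0 0 0 2 0 0 1" --pt "0 0 0 0 0 0 1" --pt "0 0 0 0 0 0 1" --pt "0 0 0 0 0 0 1" --pt "0 0 0 0 0 0 1" --pt "0 0 0 0 0 0 1"

```text
time_s: 8.6
eef_pos: [0.5231, 0.0517, 0.118]
eef_rot: [0.002, 0.634, 0.774, 0.001]
wrist_force: [4.3, -2.7, -0.6]
opening: -0.003
grasp_force: 2.0
```

```bash
python3 -c "
from h import *
tcp()
for n in ('wrist','side'):
  c=cam(n);print(n);tops(c)
"
```

```text
t 8.6 tcp case [-83.4   7.2  28. ] toolx yaw-case 89.98 z [ 0.003 -0.001 -1.   ] F [ 4.3 -2.7 -0.6] open -0.003 q [-0.13  0.2   1.83 -0.    1.11 -0.33]
wrist
[203 240  29  29 621] ray [-124.6   37.1   44. ] mean [-125.    36.6   42.7]
[ 288  267   68   48 1450] ray [-83.9  19.7  44. ] mean [-83.9  19.5  43.5]
side
[363 252  16  12 124] ray [-82.9  19.7  44. ] mean [-82.9  17.8  42.8]
[392 263   6   7  32] ray [-124.6   41.    44. ] mean [-124.7   37.    41.3]
```

Call:
send_rows --pt "0 0 0 1.5 0 0 1" --pt "0 0 0 1.5 0 0 1" --pt "0 0 0 1.5 0 0 1" --pt "0 0 0 1.5 0 0 1" --pt "0 0 0 0 0 0 1" --pt "0 0 0 0 0 0 1" --pt "0 0 0 0 0 0 1" --pt "0 0 0 0 0 0 1" --pt "0 0 0 0 0 0 1" --pt "0 0 0 0 0 0 1"

```text
time_s: 9.7
eef_pos: [0.5202, 0.0584, 0.1171]
eef_rot: [-0.0, 0.634, 0.774, -0.0]
wrist_force: [-0.8, -1.4, 1.3]
opening: -0.005
grasp_force: 0.6
```

```bash
python3 -c "
from h import *
tcp()
for n in ('wrist','side'):
  c=cam(n);print(n);tops(c);save(c,n+'5.png')
import cv2
a=cv2.imread('pics/wrist5.png')[180:380,180:420]
cv2.imwrite('pics/c5.png',cv2.convertScaleAbs(cv2.resize(a,(720,600),interpolation=2),alpha=1.6,beta=20))
"
```

```text
t 9.7 tcp case [-85.   14.4  27.1] toolx yaw-case 90.0 z [-0.001  0.    -1.   ] F [-0.8 -1.4  1.3] open -0.005 q [-0.12  0.2   1.83  0.    1.11 -0.31]
wrist
[ 287  267   69   49 1485] ray [-84.7  27.   44. ] mean [-84.7  26.7  43.4]
[208 273  28  30 606] ray [-125.4   30.2   44. ] mean [-125.9   29.6   42.5]
side
[363 254  16  12 131] ray [-83.3  26.4  44. ] mean [-83.3  24.8  43. ]
[392 260   6   7  35] ray [-124.9   34.5   44. ] mean [-125.1   30.    41. ]
```

View pics/c5.png

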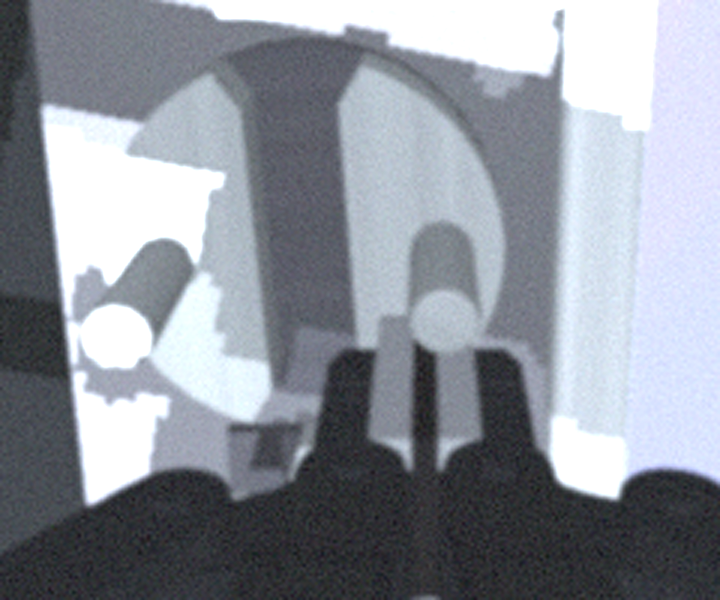

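The crop shows the slot now vertical in the image, in line with the rail. The free stud is at (-125.4, 30.2), so the disc is aligned within about 1°. I'll retreat straight back, lift, and go round behind the knob.

Call:
send_rows --pt "0 0 0 -4 0 0 1" --pt "0 0 0 -8 0 0 1" --pt "0 0 0 -4 0 -20 1" --pt "0 0 0 -10 -4 -25 1" --pt "0 0 0 -25 -5 0 1" --pt "0 0 0 -25 -5 0 1" --pt "0 0 0 -25 -4.5 0 1" --pt "0 0 0 -25 0 0 1" --pt "0 0 0 -20 0 0 1" --pt "0 0 0 -10 0 0 1"

```text
time_s: 10.8
eef_pos: [0.5333, -0.1003, 0.1622]
eef_rot: [0.0, 0.634, 0.773, -0.0]
wrist_force: [-0.1, -0.6, 0.3]
opening: -0.004
grasp_force: 0.0
```

Call:
send_rows --pt "0 0 0 0 0 0 1" --pt "0 0 0 0 0 12 1" --pt "0 0 0 0 0 15 1" --pt "0 0 0 0 0 12 1" --pt "0 0 0 0 0 6 1" --pt "0 0 0 0 0 0 1" --pt "0 0 0 0 0 0 1" --pt "0 0 0 0 0 0 1" --pt "0 0 0 0 0 0 1" --pt "0 0 0 0 0 0 1"

```text
time_s: 11.8
eef_pos: [0.5335, -0.0984, 0.1178]
eef_rot: [0.0, 0.633, 0.774, 0.0]
wrist_force: [-0.7, -0.7, 0.7]
opening: -0.002
grasp_force: 0.0
```

```bash
python3 -c "
from h import *
tcp()
for n in ('wrist','side'):
  c=cam(n);print(n);tops(c);save(c,n+'6.png')
"
```

```text
t 11.8 tcp case [-102.9 -142.    27.8] toolx yaw-case 90.0 z [ 0.001 -0.    -1.   ] F [-0.7 -0.7  0.7] open -0.002 q [-0.4   0.24  1.78  0.    1.12 -0.6 ]
wrist
[ 299  244   40   42 1293] ray [-104.5 -116.5   44. ] mean [-104.5 -116.8   43.3]
[ 288  288   68   27 1013] ray [-103.4 -132.5   44. ] mean [-103.4 -132.8   43.4]
side
[377 210  14  15 136] ray [-102.2 -123.8   44. ] mean [-102.2 -126.5   42.5]
[366 259   6   7  34] ray [-81.3  36.3  44. ] mean [-81.3  32.4  41.4]
[392 260   6   7  35] ray [-124.9   34.5   44. ] mean [-125.1   30.    41.1]
```

View pics/wrist6.png

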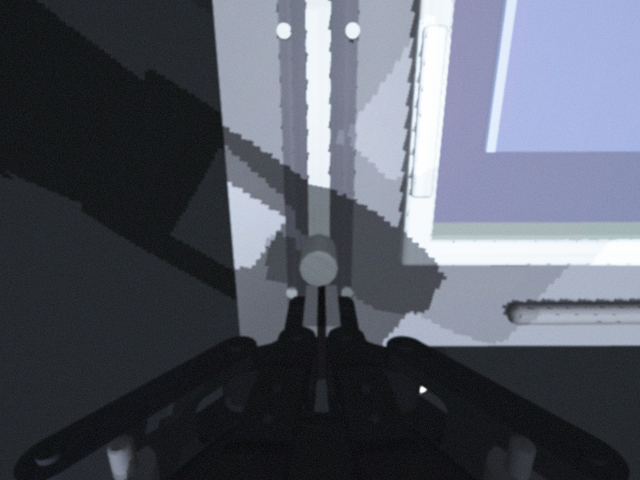

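The wrist view shows the knob at (318,268), centred just ahead of the fingertip, with the bolt's rail straight ahead. I'll push gently.

Call:
send_rows --pt "0 0 0 2 -1.5 0 1" --pt "0 0 0 3 0 0 1" --pt "0 0 0 2 0 0 1" --pt "0 0 0 3 0 0 1" --pt "0 0 0 3 0 0 1" --pt "0 0 0 3 0 0 1" --pt "0 0 0 3 0 0 1" --pt "0 0 0 3 0 0 1" --pt "0 0 0 3 0 0 1" --pt "0 0 0 3 0 0 1"

```text
time_s: 12.9
eef_pos: [0.526, -0.0709, 0.1173]
eef_rot: [-0.0, 0.633, 0.774, -0.0]
wrist_force: [-1.7, -4.9, 0.4]
opening: -0.001
grasp_force: 1.6
```

```bash
python3 -c "
from h import *
tcp()
for n in ('wrist','side'):
  c=cam(n);print(n);tops(c)
"
```

```text
t 12.9 tcp case [-104.8 -113.6   27.3] toolx yaw-case 90.01 z [-0. -0. -1.] F [-1.7 -4.9  0.4] open -0.001 q [-0.36  0.22  1.81 -0.    1.11 -0.56]
wrist
[ 287  255   70   61 2182] ray [-104.9  -97.4   44. ] mean [-104.9  -97.6   43.6]
side
[377 217  15  14 127] ray [-103.6  -97.4   44. ] mean [-103.6  -99.2   43. ]
[366 259   6   7  34] ray [-81.1  36.3  44. ] mean [-81.1  31.8  41. ]
[392 260   6   8  37] ray [-124.9   35.    44. ] mean [-125.1   29.6   40.4]
```

Call:
send_rows --pt "0 0 0 4 0 0 1" --pt "0 0 0 6 0 0 1" --pt "0 0 0 6 0 0 1" --pt "0 0 0 6 0 0 1" --pt "0 0 0 6 0 0 1" --pt "0 0 0 6 0 0 1" --pt "0 0 0 6 0 0 1" --pt "0 0 0 6 0 0 1" --pt "0 0 0 6 0 0 1" --pt "0 0 0 6 0 0 1"

```text
time_s: 14.0
eef_pos: [0.5146, -0.0138, 0.1173]
eef_rot: [0.0, 0.634, 0.774, 0.0]
wrist_force: [0.2, -3.6, -0.9]
opening: 0.005
grasp_force: 1.6
```

Call:
send_rows --pt "0 0 0 4 0 0 1" --pt "0 0 0 3 0 0 1" --pt "0 0 0 3 0 0 1" --pt "0 0 0 3 0 0 1" --pt "0 0 0 2 0 0 1" --pt "0 0 0 2 0 0 1" --pt "0 0 0 0 0 0 1" --pt "0 0 0 0 0 0 1" --pt "0 0 0 0 0 0 1" --pt "0 0 0 0 0 0 1"

```text
time_s: 15.0
eef_pos: [0.5113, 0.0027, 0.1173]
eef_rot: [-0.0, 0.634, 0.774, 0.0]
wrist_force: [-0.3, -0.1, -0.0]
opening: -0.002
grasp_force: 0.0
```

```bash
python3 -c "
from h import *
tcp()
for n in ('wrist','side'):
  c=cam(n);print(n);tops(c)
"
```

```text
t 15.0 tcp case [-104.7  -38.6   27.3] toolx yaw-case 90.0 z [-0.     0.001 -1.   ] F [-0.3 -0.1 -0. ] open -0.002 q [-0.23  0.18  1.86  0.    1.1  -0.43]
wrist
[368 136  30  29 662] ray [-83.5  30.8  44. ] mean [-83.4  30.8  43.4]
[248 143  30  29 649] ray [-126.1   28.5   44. ] mean [-126.2   28.5   43.5]
[ 287  254   69   62 2186] ray [-105.   -22.3   44. ] mean [-105.   -22.5   43.6]
side
[376 238  15  15 142] ray [-103.5  -22.5   44. ] mean [-103.5  -24.4   42.8]
[366 259   6   7  36] ray [-81.3  36.8  44. ] mean [-81.3  32.   40.8]
[392 260   6   8  36] ray [-124.9   34.8   44. ] mean [-125.1   29.9   40.8]
```

Call:
send_rows --pt "0 0 0 1 0 0 1" --pt "0 0 0 1 0 0 1" --pt "0 0 0 1 0 0 1" --pt "0 0 0 1 0 0 1" --pt "0 0 0 1 0 0 1" --pt "0 0 0 1 0 0 1" --pt "0 0 0 1 0 0 1" --pt "0 0 0 1 0 0 1" --pt "0 0 0 0 0 0 1" --pt "0 0 0 0 0 0 1"

```text
time_s: 16.1
eef_pos: [0.5102, 0.0085, 0.1174]
eef_rot: [0.001, 0.633, 0.774, -0.001]
wrist_force: [1.4, -10.5, -3.0]
opening: 0.001
grasp_force: 5.1
```

Call:
send_rows --pt "0 0 0 0.5 0 0 1" --pt "0 0 0 0.5 0 0 1" --pt "0 0 0 0.5 0 0 1" --pt "0 0 0 0.5 0 0 1" --pt "0 0 0 0.5 0 0 1" --pt "0 0 0 0.5 0 0 1" --pt "0 0 0 0.5 0 0 1" --pt "0 0 0 0.5 0 0 1" --pt "0 0 0 0 0 0 1" --pt "0 0 0 0 0 0 1"

```text
time_s: 17.1
eef_pos: [0.5102, 0.0089, 0.1176]
eef_rot: [0.004, 0.633, 0.774, -0.003]
wrist_force: [1.8, -24.7, -6.2]
opening: -0.002
grasp_force: 12.5
```

```bash
python3 -c "
from h import *
tcp()"
```

```text
t 17.1 tcp case [-104.5  -32.2   27.6] toolx yaw-case 90.0 z [ 0.002 -0.009 -1.   ] F [  1.8 -24.7  -6.2] open -0.002 q [-0.21  0.17  1.87 -0.01  1.1  -0.4 ]
```

The push hit a hard stop: the TCP holds at y = -32 while the force rises. I'll back off and look.

Call:
send_rows --pt "0 0 0 -4 0 0 1" --pt "0 0 0 -6 0 0 1" --pt "0 0 0 -6 0 0 1" --pt "0 0 0 -5 0 -15 1" --pt "0 0 0 0 0 -25 1" --pt "0 0 0 0 0 -30 1" --pt "0 0 0 0 0 -30 1" --pt "0 0 0 0 0 -20 1" --pt "0 0 0 0 0 0 1" --pt "0 0 0 0 0 0 1"

```text
time_s: 18.1
eef_pos: [0.5131, -0.0061, 0.237]
eef_rot: [-0.0, 0.633, 0.774, 0.0]
wrist_force: [0.9, -0.4, 0.6]
opening: 0.002
grasp_force: 0.0
```

```bash
python3 -c "
from h import *
tcp()
for n in ('wrist','side'):
  c=cam(n);print(n);tops(c);save(c,n+'8.png')
"
```

```text
t 18.1 tcp case [-104.7  -47.5  147. ] toolx yaw-case 90.03 z [ 0.  0. -1.] F [ 0.9 -0.4  0.6] open 0.002 q [-0.24  0.04  1.75  0.    1.35 -0.44]
wrist
[347 120  15  15 179] ray [-83.   30.6  44. ] mean [-83.   30.6  43.5]
[283 124  15  15 173] ray [-126.3   28.2   44. ] mean [-126.3   28.2   43.6]
[312 180  22  23 385] ray [-104.6  -12.8   44. ] mean [-104.6  -12.9   43.6]
side
[378 246  10   8  61] ray [-103.   -7.   44.] mean [-103.1  -10.9   41.5]
[366 259   6   7  33] ray [-81.1  36.2  44. ] mean [-81.1  31.3  40.7]
[392 260   6   7  32] ray [-124.7   34.    44. ] mean [-124.9   29.4   41. ]
```

View pics/wrist8.png

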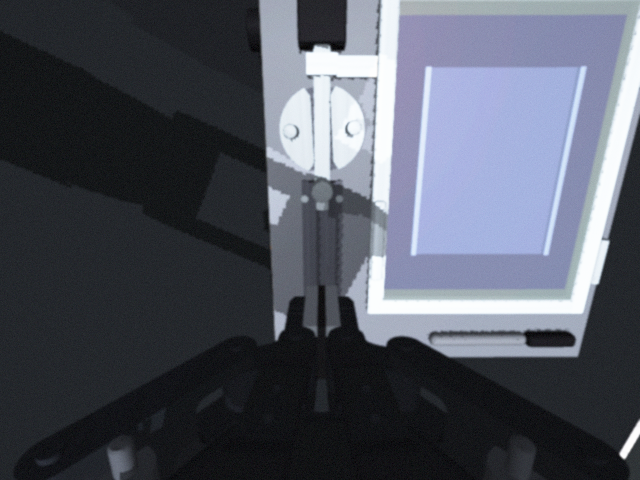

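The wrist view shows the bolt running through the disc's slot (studs at (291,131) and (353,127)) and the lug, with its nose inside the black switch. The knob is at (321,191). It travelled about 103 mm, which puts the start at 12 mm and agrees with the hard stop. The cover and marker haven't moved.

```bash
python3 -c "
from bench import ctrl
print(ctrl.hand_in())"
```

```text
the job is handed in; nothing more can be done
None
```

I turned the disc into line and pushed the bolt through the disc and lug into the switch until it hit a hard stop at about 25 N. I handed the job in with the robot clear; that stop is full home as far as I can tell, since the nose is hidden inside the switch and the hand-in gave no result.

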